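# Square pile of notebooks on the hallway key box

## Task

Someone left the toy car on the biggest notebook: take it off and park it upright on its wheels on the bare shelf top. Then pile the three hardback notebooks flat on top of the key box, biggest at the bottom and smallest on top, each centred on what is below it and squared up, with the notebooks' long sides along the box's long side. Leave the drawer shut and everything else standing where it is.

Things in the scene. Friction and masses are not known exactly. Their poses are not given: they have to be found in the camera images.
- keybox: fixed varnished wooden key box, 130 deep (its x) x 200 wide (its y, the long side) x 70 high, with one drawer whose front, with a small brass knob (sticking out about 40 mm), faces its -x; origin at the centre of its underside
- keybox_top (a point): centre of the flat top face of the key box (70 mm above the shelf); axes as the box: x across its short side, y along its long side, z up
- keybox_drawer0 (a joint): drawer of the key box, m pulled out; 0 is shut
- book_large: biggest hardback notebook, blue cloth boards, 140 long (its x) x 66 wide (y) x 24 thick; lies flat, cover up; origin at the centre of its underside. The toy car stands on it at the start
- book_medium: middle hardback notebook, same look, 118 long (x) x 66 wide (y) x 20 thick; lies flat on the shelf; origin at the centre of its underside
- book_small: smallest hardback notebook, same look, 96 long (x) x 66 wide (y) x 16 thick; lies flat on the shelf; origin at the centre of its underside
- car: white plastic toy saloon car, 90 long (x) x 42 wide (y) x 37 high, wheels do not turn; the straight sides of its body reach from 7 to 23 mm above the ground, the cabin above is 36 wide; origin under its centre at the wheels' foot
- dish: bystander: round stainless coin dish, 110 across, 22 high; origin at the centre of its underside
- jar: bystander: glass jar of marbles with a clip-on steel lid, 72 across, 117 high; origin at the centre of its underside
- clock: bystander: round black alarm clock on a foot, 40 deep (x) x 75 wide (y) x 76 high; origin at the centre of its underside
- doorstop: bystander: black rubber wedge doorstop, 110 long (x, its high end at -x) x 40 wide (y) x 33 high; origin at the centre of its underside
- brush: bystander: shoe brush with wooden back, 150 long (x) x 50 wide (y) x 40 high; origin at the centre of its underside
- torch: bystander: metal torch lying down, 155 long (x, from -85 to +70) x 28 wide (y) x 28 high; origin on its underside
Not all that is in view belongs to the job. What is shaped like the book_medium but pink is not meant. What is shaped like the book_small but yellow is not meant.

How it is judged (in metres and radians):
At the end, for the whole second after the job is handed in: Notebooks flat on the box, biggest lowest, smallest on top: the lowest centred on the box within 12 mm per axis, each other on the one below within 8 mm; all parallel within 5 degrees. Car upright on the shelf top. All at rest; bystanders moved under 20 mm; drawer open under 20 mm (x of book_large in the frame of keybox_top between -0.012 and 0.012 m and y of book_large in the frame of keybox_top between -0.012 and 0.012 m and z of book_large in the frame of keybox_top between -0.004 and 0.004 m and angle between the x axis of book_large and the y axis of keybox_top, either way round below 0.09 rad and angle between each of book_large, book_medium, book_small's own z axis and vertical below 0.06 rad and linear speed of each of book_large, book_medium, book_small, car below 0.02 m/s and x of book_medium in the frame of book_large between -0.008 and 0.008 m and y of book_medium in the frame of book_large between -0.008 and 0.008 m and z of book_medium in the frame of book_large between 0.02 and 0.028 m and angle between the x axis of book_medium and the x axis of book_large, either way round below 0.09 rad and x of book_small in the frame of book_medium between -0.008 and 0.008 m and y of book_small in the frame of book_medium between -0.008 and 0.008 m and z of book_small in the frame of book_medium between 0.016 and 0.024 m and angle between the x axis of book_small and the x axis of book_medium, either way round below 0.09 rad and angle between car's own z axis and vertical below 0.12 rad and height (world z) of car between -0.005 and 0.006 m and distance of each of dish, jar, clock, doorstop, brush, torch from where it was at the start of the episode below 0.02 m and value of joint keybox_drawer0 below 0.02 m); the robot touches nothing.
It fails at once if a bystander (dish, jar, clock, doorstop, brush or torch) is pushed more than 20 mm or knocked over (distance of any of dish, jar, clock, doorstop, brush, torch from where it was at the start of the episode above 0.02 m or angle between any of dish, jar, clock, doorstop, brush, torch's own z axis and vertical above 0.5 rad).
It fails at once if the drawer is pulled open by more than 20 mm (value of joint keybox_drawer0 above 0.02 m).
It fails at once if the toy car is tipped onto its side or roof (angle between car's own z axis and vertical above 1 rad).
It also fails if it takes over 72 s, if anything falls off the work surface, if the arm or the gripper's body presses on something with over 40 N, if the wrist force passes 120 N, or if a joint passes its speed limit or range.

## Robot

A 6-joint arm with a two-finger parallel gripper is mounted at the origin on the work surface. World frame = base frame: x ahead of the robot, y to its left, z up, the work surface at z = 0. Lengths are in mm, angles in rad, forces in N, time in s.
With the tool pointing down it reaches from about 300 to 825 mm from the base axis. Payload 5.4 kg.
Tool frame: the origin (TCP) lies between the finger pads; the fingertips stand 25 mm ahead of it and the grasp point (between the pads) lies 6 mm ahead of it (env.tip_extent is the distance from the TCP to the fingertips, in mm); z points along the fingers, y is the line along which they close (so a half turn about z gives the same grasp; the last joint's range is limited). The gripper opens to 92 mm and grips with 3 to 60 N. Pads are 20 mm wide; open, the fingers measure 128 mm over their backs; the gripper's body (75 mm by 189 mm) begins 69 mm behind the grasp point.
Start: joints at [1.024, 0.158, 1.597, -0, 1.386, -0.21], TCP at [190.029, 542.674, 239.601] pointing down, gripper open.
Joint ranges: [-2.91, 2.91], [-0.94, 2.29], [0.18, 2.7], [-1.29, 4.43], [0.17, 2.64], [-3, 3]. Speed limits (rad/s): [2.57, 2.57, 3.14, 3.14, 3.14, 3.14].

## Interface

Orientations are given as a rotation vector (axis times angle).
In Python, from bench import env, viewer gives the robot as it stands.
- The arm moves only by the shell command python3 -m inch 'ROWS' [FORCE]. ROWS is a JSON object of lists of equal length, an entry for each row: "delta_rot": the turn, a rotation vector about the tool's x, y, z in rad, a list of three; "translation": the shift along the tool's x, y, z in m, a list of three; "gripper": the opening, from 0 (shut) to 1 (fully open). In form: {"delta_rot": [[rx, ry, rz], ...], "translation": [[tx, ty, tz], ...], "gripper": [gripper, ...]}. A call has 1 to 20 rows; each row is the pose to reach, as a shift and turn from the pose commanded when the call began, along the tool's axes at that moment; what a row does not reach only later rows make up. A row lasts 1/12 s, in which the tool goes at most 41.7 mm and 7.16 degrees, less where a joint would pass 70% of its speed; a pose out of reach is approached as far as the arm can. A call with a gripper value outside its range is refused whole. The fingers move at their own pace and stop on an object; FORCE is the grip in N (left out, the last holds). Time passes only in rows, so rows that repeat a pose let the fingers close. It gives the time, the measured TCP pose, the force, the opening and the grip force at its end, in the units of the state.
- env.get_state(): the state, without advancing time (a new reading comes with each control period).
- viewer.get_image(name): name is "scene" or "top"; returns the picture (400x640x3 uint8, blue, green, red); there is no depth.
- viewer.get_calibration(name): a dict with "camera_matrix" (3x3 intrinsics, pixels), "R" (3x3) and "t" (3): a world point X has camera coordinates R X + t. Camera axes: x right, y down, z forward; pixel columns grow to the right and rows downward; lengths in mm; the calibration is good to about 2 mm. A picture is of the moment at which its call begins. get_calibration takes no time and is no camera call.
- env.job_done(): hands the job in; it is judged then, once.
The state is a dict: "t": time; "joint_positions": joint angles; "qvel": joint speeds; "joint_torque": joint torques, N m; "ee_pos": TCP position; "orientation": TCP orientation; "contact_force": force on the tool from outside, world axes, zero at the start; "torque": the same for the moment, N m; "grip_width": finger opening in mm; "finger_force": force on a finger pad.
Only numpy, scipy, OpenCV 4.12 (cv2) and the standard library are available. Lean on these libraries where they do the work, as an engineer would, in place of code of your own. Each camera call takes 0.05 s, during which the arm holds its last target. There are 200 camera calls.

## Working session

There is one attempt and no reset: what is moved stays moved. The work goes in short steps, Python scripts to look and compute and a shell command to move; the robot and the scene stay as the last step left them, time stands still between calls to the robot, and variables do not carry over. Pictures are saved under pics/ and viewed, at most 10 in all, crops included, and the job is handed in when it is done.

```bash
ls; mkdir -p pics; python3 - <<'E'
from bench import env,viewer
import cv2,numpy as np
np.set_printoptions(precision=4,suppress=True)
for n in("scene","top"):
    cv2.imwrite(f"pics/{n}0.png",viewer.get_image(n)); print(viewer.get_calibration(n))
print(env.get_state())
E
```

```text
pics
{'camera_matrix': array([[446.3292,   0.    , 323.9791],
       [  0.    , 446.3292, 202.8912],
       [  0.    ,   0.    ,   1.    ]]), 'R': array([[-0.0489,  0.9988, -0.006 ],
       [ 0.842 ,  0.038 , -0.5382],
       [-0.5373, -0.0314, -0.8428]]), 't': array([  89.0747, -386.9981, 1546.9221])}
{'camera_matrix': array([[371.3518,   0.    , 313.0559],
       [  0.    , 371.3518, 195.0329],
       [  0.    ,   0.    ,   1.    ]]), 'R': array([[-0.0163, -0.9998, -0.0088],
       [-0.9982,  0.0168, -0.058 ],
       [ 0.0582,  0.0078, -0.9983]]), 't': array([-51.2033, 488.3863, 965.1046])}
{'t': 0.1, 'joint_positions': array([ 1.0239,  0.159 ,  1.5981,  0.    ,  1.3862, -0.2101]), 'qvel': array([-0.0002,  0.0009,  0.0009, -0.0009,  0.0017,  0.0004]), 'joint_torque': array([  0.0001, -38.6505, -32.2959,   0.0703,   0.034 ,  -0.0001]), 'ee_pos': array([189.7516, 542.221 , 238.7058]), 'orientation': array([-0.5264, -3.0965,  0.0026]), 'contact_force': array([-0.8538,  0.0279,  0.831 ]), 'torque': array([ 0.0146, -0.0214,  0.0541]), 'finger_force': 0.0, 'grip_width': 91.83552489201034}
```

View pics/scene0.png

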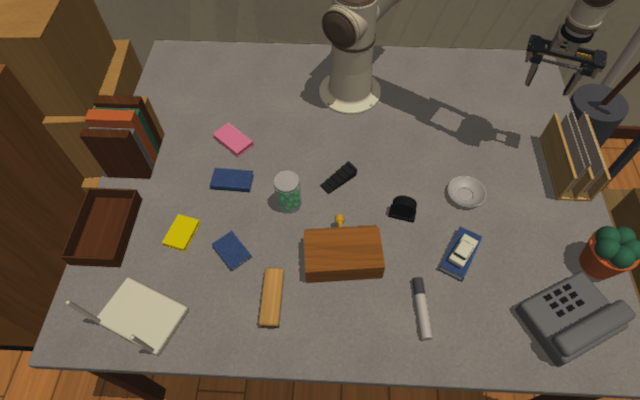

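View pics/top0.png

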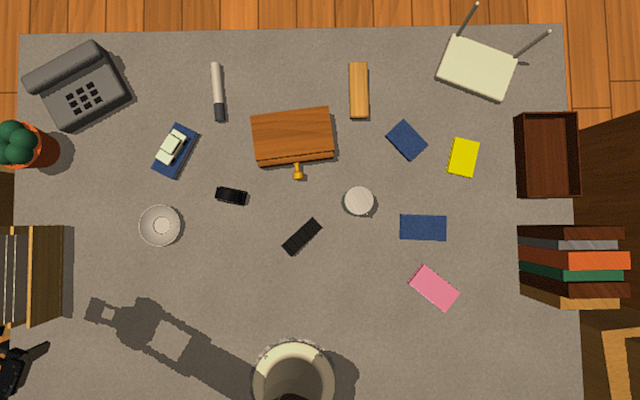

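Scene: key box (343,253) with its knob towards the robot, car on the large notebook (461,252), medium notebook (232,180) and small notebook (231,250). In the top view they are at (293,135), (176,150), (423,228) and (407,140).

```bash
cat > h.py <<'E'
import cv2,numpy as np
from bench import env,viewer
np.set_printoptions(precision=3,suppress=True)
def cast(n,px,z):
    c=viewer.get_calibration(n);K,R,t=c["camera_matrix"],c["R"],c["t"]
    px=np.atleast_2d(px).astype(float);C=-R.T@t
    d=np.c_[px,np.ones(len(px))]@np.linalg.inv(K).T@R
    return C+d*((z-C[2])/d[:,2])[:,None]
def proj(n,X):
    c=viewer.get_calibration(n);p=(np.atleast_2d(X)@c["R"].T+c["t"])@c["camera_matrix"].T
    return p[:,:2]/p[:,2:]
def rect(n,cnt,z):
    """min-area rectangle in world xy: centre, (long,short), yaw of long side in deg"""
    P=cast(n,cnt.reshape(-1,2),z)[:,:2].astype(np.float32)
    (c,(w,h),a)=cv2.minAreaRect(P)
    if w<h:w,h,a=h,w,a+90
    return np.array(c),np.array([w,h]),(a+90)%180-90
def blobs(img,lo,hi,amin=60):
    m=cv2.inRange(cv2.cvtColor(img,cv2.COLOR_BGR2HSV),lo,hi)
    return [c for c in cv2.findContours(m,cv2.RETR_EXTERNAL,cv2.CHAIN_APPROX_NONE)[0] if cv2.contourArea(c)>amin]
BLUE=((100,90,40),(125,255,255))
E
python3 - <<'E'
from h import *
im={n:cv2.imread(f"pics/{n}0.png") for n in("scene","top")}
for n in im:
    for c in blobs(im[n],*BLUE):
        x=c.reshape(-1,2).mean(0); print(n,"blue",x,cv2.contourArea(c),[ (z,*rect(n,c,z)) for z in (16,20,24)])
    C=viewer.get_calibration(n);print("cam",-C["R"].T@C["t"])
a=cv2.resize(im["top"][90:190,235:350],None,fx=5,fy=5,interpolation=cv2.INTER_CUBIC)[:,:575]
b=cv2.resize(im["top"][110:190,140:210],None,fx=3,fy=3,interpolation=cv2.INTER_CUBIC)
o=np.zeros((500,790,3),np.uint8);o[:,:575]=a;o[:240,580:790]=b;cv2.imwrite("pics/crop1.png",o)
E
```

```text
scene blue [230.477 249.558] 707.0 [(16, array([ 632.73 , -310.615]), array([93.688, 64.708]), 41.88712692260742), (20, array([ 634.688, -309.56 ]), array([93.341, 64.469]), 41.8870849609375), (24, array([ 636.646, -308.505]), array([92.994, 64.229]), 41.88713836669922)]
scene blue [461.066 251.967] 1055.0 [(16, array([609.363, 308.979]), array([138.525,  63.906]), -27.79739761352539), (20, array([611.407, 307.739]), array([138.012,  63.669]), -27.797382354736328), (24, array([613.452, 306.5  ]), array([137.499,  63.433]), -27.79736328125)]
scene blue [231.259 179.777] 727.0 [(16, array([ 402.764, -345.658]), array([118.373,  73.683]), 87.11311340332031), (20, array([ 405.574, -344.473]), array([117.934,  73.411]), 87.11310577392578), (24, array([ 408.383, -343.288]), array([117.496,  73.138]), 87.11312103271484)]
cam [1161.329  -25.725 1096.049]
top blue [422.432 226.971] 1036.5 [(16, array([ 398.934, -343.807]), array([118.686,  63.472]), 86.23957824707031), (20, array([ 399.063, -342.672]), array([118.2  ,  63.211]), 86.23957061767578), (24, array([ 399.193, -341.536]), array([117.713,  62.951]), 86.2396011352539)]
top blue [176.297 150.527] 525.5 [(16, array([613.223, 310.028]), array([137.706,  65.121]), -27.578411102294922), (20, array([612.474, 308.482]), array([137.141,  64.854]), -27.578346252441406), (24, array([611.724, 306.936]), array([136.577,  64.587]), -27.57837677001953)]
top blue [405.739 139.534] 829.0 [(16, array([ 629.982, -308.308]), array([93.494, 66.288]), 43.1389274597168), (20, array([ 629.164, -307.318]), array([93.111, 66.016]), 43.138858795166016), (24, array([ 628.346, -306.328]), array([92.727, 65.744]), 43.13890838623047)]
cam [430.507 -66.905 991.341]
```

View pics/crop1.png

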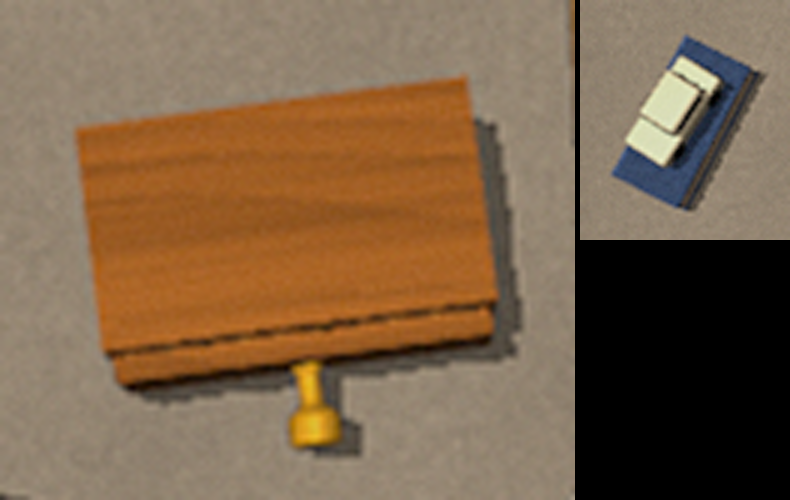

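The crop shows the box top face's corners at top-view pixels (250.4,115.6), (328.4,105.2), (334.4,150), (256.4,160.4). The car sits off-centre on the large notebook.

```bash
cat >> h.py <<'E'
from scipy.spatial.transform import Rotation as Ro
def need(p,yaw):
    """translation (m, tool axes) and rotvec to reach TCP p with tool-y line at world yaw (deg), pointing down; nearest half turn"""
    s=env.get_state();R0=Ro.from_rotvec(s["orientation"]).as_matrix()
    for k in(0,180):
        a=np.radians(yaw+k);y=np.array([np.cos(a),np.sin(a),0]);z=np.array([0,0,-1.]);R=np.c_[np.cross(y,z),y,z]
        d=Ro.from_matrix(R0.T@R).as_rotvec()
        if np.linalg.norm(d)<=np.pi/2+1e-6: break
    print("trans",R0.T@(np.array(p)-s["ee_pos"])/1000,"rot",d,"j6",s["joint_positions"][5],"t",s["t"])
E
python3 - <<'E'
from h import *
im={n:cv2.imread(f"pics/{n}0.png") for n in("scene","top")}
P=cast("top",[[250.4,115.6],[328.4,105.2],[334.4,150],[256.4,160.4]],70);print("box",P[:,:2],P.mean(0),[np.linalg.norm(P[i]-P[i-1]) for i in range(4)])
for i,j in((1,0),(2,3)): print("long yaw",np.degrees(np.arctan2(*(P[j]-P[i])[1::-1])))
for i,j in((0,3),(1,2)): print("short yaw",np.degrees(np.arctan2(*(P[i]-P[j])[1::-1])))
for n,r in(("scene",(435,225,490,285)),("top",(145,115,205,185))):
    x0,y0,x1,y1=r;c=im[n][y0:y1,x0:x1];v=cv2.inRange(cv2.cvtColor(c,cv2.COLOR_BGR2HSV),(15,0,165),(60,110,255))
    v=cv2.morphologyEx(v,cv2.MORPH_CLOSE,np.ones((5,5)))
    q=max(cv2.findContours(v,0,1)[0],key=cv2.contourArea)+np.array([x0,y0]);print(n,"car",[(z,*rect(n,q,z)) for z in(42,47,61)])
for n,px in(("spot",(215,270)),("dish",(160,226)),("jarlid",(360,201)),("brush",(358,90)),("clock",(232,195)),("doorstop",(302,237))): print(n,cast("top",px,{"jarlid":117}.get(n,20)))
s=env.get_state();print(Ro.from_rotvec(s["orientation"]).as_matrix())
E
```

```text
box [[ 687.374   94.921]
 [ 710.276 -102.07 ]
 [ 596.144 -114.944]
 [ 573.383   80.624]] [641.794 -10.367  70.   ] [np.float64(114.88439681574263), np.float64(198.31710270032542), np.float64(114.85572178147108), np.float64(196.888267815289)]
long yaw 96.63118333246324
long yaw 96.63835811171148
short yaw 7.148691978623982
short yaw 6.436038678928332
scene car [(42, array([616.672, 307.903]), array([86.85 , 38.292]), -33.49953842163086), (47, array([619.255, 306.321]), array([86.438, 38.11 ]), -33.499393463134766), (61, array([626.49 , 301.889]), array([85.284, 37.602]), -33.499324798583984)]
top car [(42, array([619.369, 310.17 ]), array([88.393, 44.205]), -32.84720230102539), (47, array([618.375, 308.184]), array([87.927, 43.972]), -32.847225189208984), (61, array([615.59 , 302.623]), array([86.624, 43.32 ]), -32.84721755981445)]
spot [[296.498 198.354  20.   ]]
dish [[412.684 342.501  20.   ]]
jarlid [[ 465.544 -170.335  117.   ]]
brush [[ 765.054 -183.476   20.   ]]
clock [[490.782 153.444  20.   ]]
doorstop [[378.161 -28.757  20.   ]]
[[-0.944  0.33  -0.001]
 [ 0.33   0.944 -0.001]
 [ 0.    -0.002 -1.   ]]
```

```bash
python3 - <<'E'
from h import *
im=cv2.imread("pics/scene0.png")
cv2.imwrite("pics/crop2.png",cv2.resize(im[205:290,295:390],None,fx=6,fy=6,interpolation=cv2.INTER_CUBIC))
E
```

```text
(no output)
```

View pics/crop2.png

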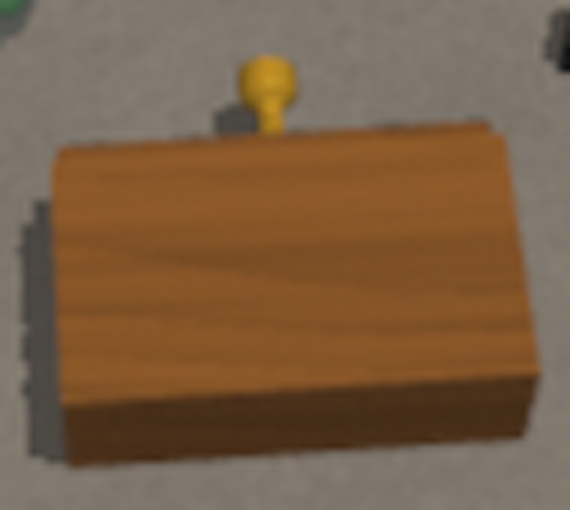

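Scene crop: box top corners at crop pixels (55,150), (500,128), (537,375), (65,402). The thin strip of drawer front shows beyond the far edge.

```bash
python3 - <<'E'
from h import *
q=np.array([[65,402],[537,375],[500,128],[55,150]])/6+[295-.5+.08,205-.5+.08]
P=cast("scene",q,70);print(P[:,:2],P.mean(0),[np.linalg.norm(P[i]-P[i-1]) for i in range(4)],np.degrees(np.arctan2(*(P[1]-P[0])[1::-1])))
b=cast("scene",np.array([[70,465],[523,438]])/6+[294.6,204.6],0);print("back bottom",b)
# predicted strip in the top view for front at 115 / 130 from the back edge
u=np.array([np.cos(.118),np.sin(.118)]);m=np.array([698.8,-3.6])
for d in(115,130):
    for z in(0,10,62,70):print(d,z,proj("top",[*(m-d*u),z]))
need([618,307,100],57);need([618,307,56],57);need([296,198,32],57)
E
```

```text
[[ 711.54  -100.105]
 [ 690.351   95.227]
 [ 572.819   81.754]
 [ 592.765 -112.98 ]] [641.869  -9.026  70.   ] [np.float64(119.47126050870652), np.float64(196.4784742636465), np.float64(118.30156481556892), np.float64(195.75281148292288)] 96.19112641872638
back bottom [[ 710.435 -100.827    0.   ]
 [ 688.632   96.702    0.   ]]
115 0 [[296.852 159.558]]
115 10 [[296.655 158.982]]
115 62 [[295.566 155.789]]
115 70 [[295.388 155.266]]
130 0 [[297.585 165.047]]
130 10 [[297.395 164.526]]
130 62 [[296.347 161.638]]
130 70 [[296.175 161.164]]
trans [-0.482 -0.08   0.139] rot [-0.002 -0.     0.239] j6 -0.2101154296272063 t 0.1
trans [-0.482 -0.08   0.183] rot [-0.002 -0.     0.239] j6 -0.2101154296272063 t 0.1
trans [-0.214 -0.289  0.207] rot [-0.002 -0.     0.239] j6 -0.2101154296272063 t 0.1
```

```bash
python3 -m inch '{"translation":[[-0.482,-0.08,0.109],[-0.482,-0.08,0.109],[-0.482,-0.08,0.109],[-0.482,-0.08,0.109],[-0.482,-0.08,0.109],[-0.482,-0.08,0.109],[-0.482,-0.08,0.109],[-0.482,-0.08,0.109],[-0.482,-0.08,0.109],[-0.482,-0.08,0.109],[-0.482,-0.08,0.109],[-0.482,-0.08,0.109],[-0.482,-0.08,0.109],[-0.482,-0.08,0.109],[-0.482,-0.08,0.109],[-0.482,-0.08,0.109]],"delta_rot":[[0,0,0.239],[0,0,0.239],[0,0,0.239],[0,0,0.239],[0,0,0.239],[0,0,0.239],[0,0,0.239],[0,0,0.239],[0,0,0.239],[0,0,0.239],[0,0,0.239],[0,0,0.239],[0,0,0.239],[0,0,0.239],[0,0,0.239],[0,0,0.239]],"gripper":[1,1,1,1,1,1,1,1,1,1,1,1,1,1,1,1]}' 20
python3 -c "
from h import *
need([619,307.5,55],56.8)"
```

```text
t: 1.43
ee_pos: [617.4, 309.0, 130.9]
orientation: [-0.89, -3.013, -0.0]
contact_force: [-0.6, 0.1, 0.5]
grip_width: 91.7
finger_force: 0.0
trans [-0.002 -0.     0.076] rot [ 0.    -0.     0.005] j6 -0.7072407861729942 t 1.4333
```

```bash
python3 -m inch '{"translation":[[-0.002,0,0.03],[-0.002,0,0.06],[-0.002,0,0.076],[-0.002,0,0.076],[-0.002,0,0.076],[-0.002,0,0.076],[-0.002,0,0.076],[-0.002,0,0.076],[-0.002,0,0.076],[-0.002,0,0.076],[-0.002,0,0.076],[-0.002,0,0.056],[-0.002,0,0.026],[-0.002,0,0.006],[-0.002,0,-0.024],[-0.002,0,-0.024]],"delta_rot":[[0,0,0],[0,0,0],[0,0,0],[0,0,0],[0,0,0],[0,0,0],[0,0,0],[0,0,0],[0,0,0],[0,0,0],[0,0,0],[0,0,0],[0,0,0],[0,0,0],[0,0,0],[0,0,0]],"gripper":[1,1,1,1,0.2,0.2,0.2,0.2,0.2,0.2,0.2,0.2,0.2,0.2,0.2,0.2]}' 20
python3 -c "
from h import *
need([305,198,155],56.8)"
```

```text
t: 2.77
ee_pos: [623.6, 307.8, 161.9]
orientation: [0.889, 3.003, 0.009]
contact_force: [0.7, 0.5, 1.3]
grip_width: 41.6
finger_force: 20.0
trans [ 0.207 -0.266  0.003] rot [0.008 0.007 0.004] j6 -0.7097614255382186 t 2.7667
```

```bash
python3 -m inch '{"translation":[[0.207,-0.266,0.0],[0.207,-0.266,0.0],[0.207,-0.266,0.0],[0.207,-0.266,0.0],[0.207,-0.266,0.0],[0.207,-0.266,0.0],[0.207,-0.266,0.0],[0.207,-0.266,0.0],[0.207,-0.266,0.0],[0.207,-0.266,0.0],[0.207,-0.266,0.0],[0.207,-0.266,0.0]],"delta_rot":[[0,0,0],[0,0,0],[0,0,0],[0,0,0],[0,0,0],[0,0,0],[0,0,0],[0,0,0],[0,0,0],[0,0,0],[0,0,0],[0,0,0]],"gripper":[0.2,0.2,0.2,0.2,0.2,0.2,0.2,0.2,0.2,0.2,0.2,0.2]}'
python3 -c "
from h import *
need([305,198,32],56.8)"
```

```text
t: 3.77
ee_pos: [303.4, 196.8, 155.3]
orientation: [0.892, 3.011, 0.001]
contact_force: [-0.1, 1.0, -0.6]
grip_width: 42.0
finger_force: 20.0
trans [-0.001  0.002  0.123] rot [0.001 0.001 0.003] j6 -0.7574576485755006 t 3.7667
```

```bash
python3 -m inch '{"translation":[[0,0,0.035],[0,0,0.07],[0,0,0.1],[0,0,0.115],[0,0,0.122],[0,0,0.123],[0,0,0.123],[0,0,0.123]],"delta_rot":[[0,0,0],[0,0,0],[0,0,0],[0,0,0],[0,0,0],[0,0,0],[0,0,0],[0,0,0]],"gripper":[0.2,0.2,0.2,0.2,0.2,0.2,0.2,0.2]}'
python3 -m inch '{"translation":[[0,0,0],[0,0,0],[0,0,0],[0,0,0],[0,0,0],[0,0,0],[0,0,-0.04],[0,0,-0.08],[0,0,-0.12],[0,0,-0.15],[0,0,-0.15]],"delta_rot":[[0,0,0],[0,0,0],[0,0,0],[0,0,0],[0,0,0],[0,0,0],[0,0,0],[0,0,0],[0,0,0],[0,0,0],[0,0,0]],"gripper":[0.6,0.8,1,1,1,1,1,1,1,1,1]}'
python3 -c "
from h import *
need([612.5,306.7,130],62.3)"
```

```text
t: 4.43
ee_pos: [303.4, 196.7, 31.5]
orientation: [-0.892, -3.012, 0.0]
contact_force: [-0.4, 0.1, -0.2]
grip_width: 41.5
finger_force: 20.0
t: 5.35
ee_pos: [305.7, 197.5, 188.3]
orientation: [0.889, 3.002, 0.01]
contact_force: [0.8, -0.3, 0.4]
grip_width: 92.1
finger_force: 0.0
trans [-0.197  0.258  0.063] rot [ 0.009  0.009 -0.092] j6 -0.7574740325298734 t 5.35
```

```bash
python3 - <<'E'
from h import *
a=viewer.get_image("top");b=viewer.get_image("scene")
for n,i in(("top",a),("scene",b)):
    for c in blobs(i,*BLUE): print(n,c.reshape(-1,2).mean(0),rect(n,c,24))
cv2.imwrite("pics/s2.png",b)
E
python3 -m inch '{"translation":[[-0.197,0.258,0.063],[-0.197,0.258,0.063],[-0.197,0.258,0.063],[-0.197,0.258,0.063],[-0.197,0.258,0.063],[-0.197,0.258,0.063],[-0.197,0.258,0.063],[-0.197,0.258,0.063],[-0.197,0.258,0.063],[-0.197,0.258,0.063],[-0.197,0.258,0.063],[-0.197,0.258,0.063]],"delta_rot":[[0,0,-0.092],[0,0,-0.092],[0,0,-0.092],[0,0,-0.092],[0,0,-0.092],[0,0,-0.092],[0,0,-0.092],[0,0,-0.092],[0,0,-0.092],[0,0,-0.092],[0,0,-0.092],[0,0,-0.092]],"gripper":[1,1,1,1,1,1,1,1,1,1,1,1]}'
python3 -c "
from h import *
need([612.5,306.7,29],62.3)
cv2.imwrite('pics/s3.png',viewer.get_image('scene'))"
```

```text
top [422.745 227.051] (array([ 399.149, -341.484]), array([117.413,  62.718]), 86.61200714111328)
top [173.455 150.053] (array([611.757, 306.981]), array([136.602,  64.599]), -27.61981964111328)
top [405.798 139.82 ] (array([ 628.299, -306.348]), array([92.822, 65.78 ]), 43.13890838623047)
scene [230.477 249.547] (array([ 636.746, -308.414]), array([93.264, 64.229]), 41.88713836669922)
scene [461.057 251.967] (array([613.452, 306.5  ]), array([137.499,  63.433]), -27.79736328125)
scene [231.268 179.777] (array([ 408.4  , -342.955]), array([118.162,  73.138]), 87.11312103271484)
t: 6.45
ee_pos: [606.1, 305.3, 118.5]
orientation: [-0.752, -3.049, 0.001]
contact_force: [-1.8, -0.8, -0.5]
grip_width: 91.9
finger_force: 0.0
trans [-0.005  0.004  0.089] rot [-0.001 -0.001 -0.   ] j6 -0.7982358661982341 t 6.45
```

View pics/s3.png

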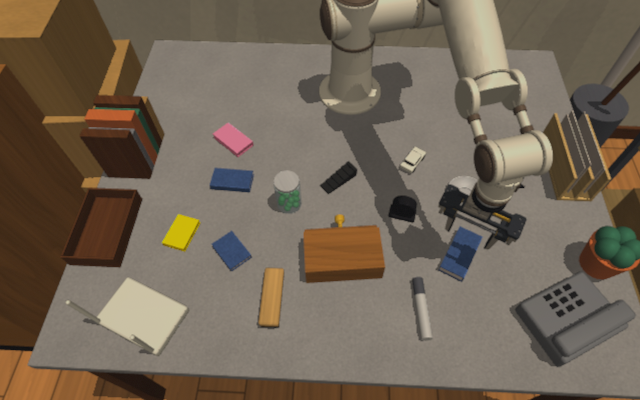

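The car stands upright on the shelf at (412,160), and the gripper is above the large notebook (461,252).

```bash
python3 -m inch '{"translation":[[-0.005,0.004,0.03],[-0.005,0.004,0.03],[-0.005,0.004,0.03]],"delta_rot":[[0,0,0],[0,0,0],[0,0,0]],"gripper":[1,1,1]}'
python3 -c "
from h import *
need([612.5,306.7,29],62.3)"
```

```text
t: 6.75
ee_pos: [611.8, 306.2, 87.8]
orientation: [-0.752, -3.047, 0.003]
contact_force: [-0.0, 0.3, 1.2]
grip_width: 91.7
finger_force: 0.0
trans [-0.001  0.001  0.059] rot [-0.002 -0.002 -0.   ] j6 -0.7991341969380125 t 6.75
```

```bash
python3 -m inch '{"translation":[[0,0,0.03],[0,0,0.05],[0,0,0.058],[0,0,0.058],[0,0,0.058],[0,0,0.058],[0,0,0.058],[0,0,0.058],[0,0,0.058],[0,0,0.058],[0,0,0.04],[0,0,0.0],[0,0,-0.04],[0,0,-0.08],[0,0,-0.1],[0,0,-0.1],[0,0,-0.1],[0,0,-0.1]],"delta_rot":[[0,0,0],[0,0,0],[0,0,0],[0,0,0],[0,0,0],[0,0,0],[0,0,0],[0,0,0],[0,0,0],[0,0,0],[0,0,0],[0,0,0],[0,0,0],[0,0,0],[0,0,0],[0,0,0],[0,0,0],[0,0,0]],"gripper":[1,1,1,1,0.5,0.5,0.5,0.5,0.5,0.5,0.5,0.5,0.5,0.5,0.5,0.5,0.5,0.5]}' 40
python3 -c "
from h import *
need([637,-10,187],6.45)"
```

```text
t: 8.25
ee_pos: [612.2, 306.2, 185.2]
orientation: [-0.752, -3.046, 0.004]
contact_force: [-0.7, -0.1, -2.9]
grip_width: 65.4
finger_force: 40.0
trans [-0.169 -0.268 -0.001] rot [-0.005 -0.002  0.974] j6 -0.7991799918290344 t 8.25
```

```bash
python3 -m inch '{"translation":[[-0.169,-0.268,0],[-0.169,-0.268,0],[-0.169,-0.268,0],[-0.169,-0.268,0],[-0.169,-0.268,0],[-0.169,-0.268,0],[-0.169,-0.268,0],[-0.169,-0.268,0],[-0.169,-0.268,0],[-0.169,-0.268,0],[-0.169,-0.268,0],[-0.169,-0.268,0],[-0.169,-0.268,0],[-0.169,-0.268,0],[-0.169,-0.268,0],[-0.169,-0.268,0]],"delta_rot":[[-0.004,-0.002,0.974],[-0.004,-0.002,0.974],[-0.004,-0.002,0.974],[-0.004,-0.002,0.974],[-0.004,-0.002,0.974],[-0.004,-0.002,0.974],[-0.004,-0.002,0.974],[-0.004,-0.002,0.974],[-0.004,-0.002,0.974],[-0.004,-0.002,0.974],[-0.004,-0.002,0.974],[-0.004,-0.002,0.974],[-0.004,-0.002,0.974],[-0.004,-0.002,0.974],[-0.004,-0.002,0.974],[-0.004,-0.002,0.974]],"gripper":[0.5,0.5,0.5,0.5,0.5,0.5,0.5,0.5,0.5,0.5,0.5,0.5,0.5,0.5,0.5,0.5]}'
python3 -c "
from h import *
need([637,-10,100],6.45)"
```

```text
t: 9.58
ee_pos: [638.7, -8.5, 188.7]
orientation: [2.089, 2.342, 0.005]
contact_force: [0.5, -0.6, -1.9]
grip_width: 65.6
finger_force: 40.0
trans [-0.001 -0.002  0.089] rot [ 0.004 -0.     0.001] j6 -0.31721018673598095 t 9.5833
```

```bash
python3 -m inch '{"translation":[[-0.001,-0.002,0.03],[-0.001,-0.002,0.06],[-0.001,-0.002,0.078],[-0.001,-0.002,0.078],[-0.001,-0.002,0.078],[-0.001,-0.002,0.078]],"delta_rot":[[0,0,0],[0,0,0],[0,0,0],[0,0,0],[0,0,0],[0,0,0]],"gripper":[0.5,0.5,0.5,0.5,0.5,0.5]}'
python3 -c "
from h import *
need([637,-10,100],6.45)"
```

```text
t: 10.08
ee_pos: [638.4, -10.4, 112.5]
orientation: [2.089, 2.34, 0.007]
contact_force: [0.8, -0.5, -0.4]
grip_width: 65.5
finger_force: 40.0
trans [ 0.001 -0.001  0.012] rot [0.007 0.001 0.001] j6 -0.3197274750050659 t 10.0833
```

```bash
python3 -m inch '{"translation":[[0.001,-0.001,0.006],[0.001,-0.001,0.01],[0.001,-0.001,0.0115],[0.001,-0.001,0.012],[0.001,-0.001,0.012]],"delta_rot":[[0.005,0,0],[0.005,0,0],[0.005,0,0],[0.005,0,0],[0.005,0,0]],"gripper":[0.5,0.5,0.5,0.5,0.5]}'
python3 -m inch '{"translation":[[0,0,0],[0,0,0],[0,0,0],[0,0,0],[0,0,0],[0,0,-0.03],[0,0,-0.07],[0,0,-0.11],[0,0,-0.12],[0,0,-0.12],[0,0,-0.12]],"delta_rot":[[0,0,0],[0,0,0],[0,0,0],[0,0,0],[0,0,0],[0,0,0],[0,0,0],[0,0,0],[0,0,0],[0,0,0],[0,0,0]],"gripper":[0.8,0.9,1,1,1,1,1,1,1,1,1]}' 
python3 -c "
from h import *
need([399.5,-343,180],-3.6)"
```

```text
t: 10.5
ee_pos: [637.4, -9.5, 102.0]
orientation: [2.09, 2.342, 0.002]
contact_force: [-4.4, 0.7, 10.8]
grip_width: 66.0
finger_force: 40.0
t: 11.42
ee_pos: [636.2, -9.4, 218.3]
orientation: [-2.092, -2.343, 0.001]
contact_force: [0.7, -0.1, -1.3]
grip_width: 91.9
finger_force: 0.0
trans [-0.305 -0.273  0.038] rot [-0.     0.     0.176] j6 -0.31728527735447903 t 11.4167
```

```bash
python3 -m inch '{"translation":[[-0.305,-0.273,0.038],[-0.305,-0.273,0.038],[-0.305,-0.273,0.038],[-0.305,-0.273,0.038],[-0.305,-0.273,0.038],[-0.305,-0.273,0.038],[-0.305,-0.273,0.038],[-0.305,-0.273,0.038],[-0.305,-0.273,0.038],[-0.305,-0.273,0.038],[-0.305,-0.273,0.038],[-0.305,-0.273,0.038],[-0.305,-0.273,0.038],[-0.305,-0.273,0.038],[-0.305,-0.273,0.038]],"delta_rot":[[0,0,0.176],[0,0,0.176],[0,0,0.176],[0,0,0.176],[0,0,0.176],[0,0,0.176],[0,0,0.176],[0,0,0.176],[0,0,0.176],[0,0,0.176],[0,0,0.176],[0,0,0.176],[0,0,0.176],[0,0,0.176],[0,0,0.176]],"gripper":[1,1,1,1,1,1,1,1,1,1,1,1,1,1,1]}' 
python3 - <<'E'
from h import *
a=viewer.get_image("top");b=viewer.get_image("scene")
for n,i in(("top",a),("scene",b)):
    for c in blobs(i,*BLUE): print(n,c.reshape(-1,2).mean(0),cv2.contourArea(c),rect(n,c,94))
o=np.vstack([cv2.resize(a[80:200,220:370],None,fx=2.4,fy=2.4),cv2.resize(b[190:310,280:430],None,fx=2.4,fy=2.4)])
cv2.imwrite("pics/c4.png",o);need([399.5,-343,29],-3.6)
E
```

```text
t: 12.67
ee_pos: [399.9, -341.8, 180.2]
orientation: [-2.287, -2.152, 0.0]
contact_force: [-0.1, -0.4, 0.1]
grip_width: 92.0
finger_force: 0.0
top [419.704 226.683] 957.0 (array([ 401.562, -319.213]), array([103.212,  57.708]), 88.28943634033203)
top [405.865 139.888] 830.5 (array([ 613.997, -289.033]), array([86.105, 60.987]), 43.1389274597168)
top [290.611 132.471] 1348.5 (array([636.644,  -6.89 ]), array([136.699,  64.504]), -83.43473672866821)
scene [230.477 249.558] 707.0 (array([ 670.999, -289.956]), array([87.174, 60.035]), 41.88713073730469)
scene [343.649 244.805] 1319.0 (array([644.031,  -6.723]), array([136.534,  72.343]), -83.43274116516113)
scene [231.259 179.741] 733.0 (array([ 457.021, -322.581]), array([111.178,  69.41 ]), 87.11312103271484)
trans [-0.001 -0.     0.152] rot [-0.001 -0.     0.002] j6 -0.8761271114094822 t 12.7667
```

View pics/c4.png

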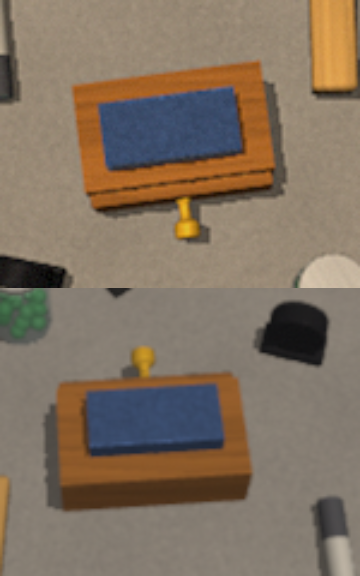

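The large notebook lies flat and nearly centred on the box, with its centre measured at about (637,-7). Drawer is shut.

```bash
python3 -m inch '{"translation":[[-0.001,0,0.04],[-0.001,0,0.08],[-0.001,0,0.12],[-0.001,0,0.14],[-0.001,0,0.152],[-0.001,0,0.152],[-0.001,0,0.152],[-0.001,0,0.152],[-0.001,0,0.152],[-0.001,0,0.152],[-0.001,0,0.152],[-0.001,0,0.152]],"delta_rot":[[0,0,0],[0,0,0],[0,0,0],[0,0,0],[0,0,0],[0,0,0],[0,0,0],[0,0,0],[0,0,0],[0,0,0],[0,0,0],[0,0,0]],"gripper":[1,1,1,1,1,1,1,0.5,0.5,0.5,0.5,0.5]}' 40
python3 -m inch '{"translation":[[0,0,0],[0,0,-0.04],[0,0,-0.08],[0,0,-0.12],[0,0,-0.16],[0,0,-0.18],[0,0,-0.18],[0,0,-0.18]],"delta_rot":[[0,0,0],[0,0,0],[0,0,0],[0,0,0],[0,0,0],[0,0,0],[0,0,0],[0,0,0]],"gripper":[0.5,0.5,0.5,0.5,0.5,0.5,0.5,0.5]}'
python3 -c "
from h import *
need([637,-8,210],6.5)"
```

```text
t: 13.77
ee_pos: [399.2, -344.5, 29.3]
orientation: [2.29, 2.15, -0.001]
contact_force: [-1.4, 0.9, 2.7]
grip_width: 65.7
finger_force: 40.0
t: 14.43
ee_pos: [399.4, -344.5, 209.0]
orientation: [2.29, 2.15, -0.001]
contact_force: [-0.3, 0.5, -3.1]
grip_width: 65.7
finger_force: 40.0
trans [ 0.351  0.216 -0.001] rot [ 0.     0.001 -0.177] j6 -0.8775211600561241 t 14.4333
```

```bash
python3 -m inch '{"translation":[[0.35,0.216,0],[0.35,0.216,0],[0.35,0.216,0],[0.35,0.216,0],[0.35,0.216,0],[0.35,0.216,0],[0.35,0.216,0],[0.35,0.216,0],[0.35,0.216,0],[0.35,0.216,0],[0.35,0.216,0],[0.35,0.216,0],[0.35,0.216,0],[0.35,0.216,0],[0.35,0.216,0]],"delta_rot":[[0,0,-0.177],[0,0,-0.177],[0,0,-0.177],[0,0,-0.177],[0,0,-0.177],[0,0,-0.177],[0,0,-0.177],[0,0,-0.177],[0,0,-0.177],[0,0,-0.177],[0,0,-0.177],[0,0,-0.177],[0,0,-0.177],[0,0,-0.177],[0,0,-0.177]],"gripper":[0.5,0.5,0.5,0.5,0.5,0.5,0.5,0.5,0.5,0.5,0.5,0.5,0.5,0.5,0.5]}'
python3 -c "
from h import *
need([637,-9.5,123.5],6.5)"
```

```text
t: 15.68
ee_pos: [636.0, -9.7, 207.7]
orientation: [-2.092, -2.341, 0.002]
contact_force: [0.4, -0.5, -1.7]
grip_width: 65.5
finger_force: 40.0
trans [0.    0.001 0.084] rot [-0.002 -0.    -0.001] j6 -0.3168759170482427 t 15.6833
```

```bash
python3 -m inch '{"translation":[[0,0.001,0.03],[0,0.001,0.06],[0,0.001,0.074],[0,0.001,0.074],[0,0.001,0.074],[0,0.001,0.074]],"delta_rot":[[0,0,0],[0,0,0],[0,0,0],[0,0,0],[0,0,0],[0,0,0]],"gripper":[0.5,0.5,0.5,0.5,0.5,0.5]}'
python3 -c "
from h import *
need([637,-9.5,123.5],6.5)"
```

```text
t: 16.18
ee_pos: [638.9, -9.0, 136.6]
orientation: [2.091, 2.342, 0.002]
contact_force: [1.0, -0.5, -1.7]
grip_width: 65.6
finger_force: 40.0
trans [-0.    -0.002  0.013] rot [0.002 0.001 0.   ] j6 -0.31622136244211396 t 16.1833
```

```bash
python3 -m inch '{"translation":[[0,-0.001,0.006],[0,-0.001,0.01],[0,-0.001,0.0115],[0,-0.001,0.0125],[0,-0.001,0.0125]],"delta_rot":[[0.001,0,0],[0.001,0,0],[0.001,0,0],[0.001,0,0],[0.001,0,0]],"gripper":[0.5,0.5,0.5,0.5,0.5]}'
python3 -m inch '{"translation":[[0,0,0],[0,0,0],[0,0,0],[0,0,0],[0,0,0],[0,0,-0.03],[0,0,-0.07],[0,0,-0.09],[0,0,-0.09],[0,0,-0.09]],"delta_rot":[[0,0,0],[0,0,0],[0,0,0],[0,0,0],[0,0,0],[0,0,0],[0,0,0],[0,0,0],[0,0,0],[0,0,0]],"gripper":[0.8,0.9,1,1,1,1,1,1,1,1]}' 
python3 -c "
from h import *
need([631,-309.5,180],-47.4)"
```

```text
t: 16.6
ee_pos: [637.0, -8.6, 123.3]
orientation: [-2.091, -2.344, 0.002]
contact_force: [-3.1, 0.1, 5.0]
grip_width: 65.6
finger_force: 40.0
t: 17.43
ee_pos: [637.8, -8.7, 213.7]
orientation: [2.09, 2.343, 0.001]
contact_force: [-0.2, -0.1, -0.3]
grip_width: 91.8
finger_force: 0.0
trans [-0.298 -0.041  0.034] rot [0.002 0.    0.941] j6 -0.31640051407951725 t 17.4333
```

```bash
python3 -m inch '{"translation":[[-0.298,-0.041,0.034],[-0.298,-0.041,0.034],[-0.298,-0.041,0.034],[-0.298,-0.041,0.034],[-0.298,-0.041,0.034],[-0.298,-0.041,0.034],[-0.298,-0.041,0.034],[-0.298,-0.041,0.034],[-0.298,-0.041,0.034],[-0.298,-0.041,0.034],[-0.298,-0.041,0.034],[-0.298,-0.041,0.034],[-0.298,-0.041,0.034]],"delta_rot":[[0,0,0.941],[0,0,0.941],[0,0,0.941],[0,0,0.941],[0,0,0.941],[0,0,0.941],[0,0,0.941],[0,0,0.941],[0,0,0.941],[0,0,0.941],[0,0,0.941],[0,0,0.941],[0,0,0.941]],"gripper":[1,1,1,1,1,1,1,1,1,1,1,1,1]}' 
python3 - <<'E'
from h import *
a=viewer.get_image("top");b=viewer.get_image("scene")
for n,i in(("top",a),("scene",b)):
    for c in blobs(i,*BLUE): print(n,c.reshape(-1,2).mean(0),cv2.contourArea(c),rect(n,c,94),rect(n,c,114)[0])
o=np.hstack([cv2.resize(a[100:170,245:345],None,fx=4,fy=4),cv2.resize(b[210:280,295:395],None,fx=4,fy=4)])
cv2.imwrite("pics/c5.png",o);need([631,-309.5,28],-47.4)
E
```

```text
t: 18.52
ee_pos: [630.4, -307.5, 178.2]
orientation: [-2.924, -1.146, 0.002]
contact_force: [0.7, 0.7, 0.3]
grip_width: 91.7
finger_force: 0.0
top [290.4   131.312] 1397.0 (array([639.281,  -6.433]), array([137.003,  69.847]), -83.43473672866821) [634.627  -7.781]
scene [230.448 249.425] 705.5 (array([ 670.926, -289.77 ]), array([87.492, 60.296]), 41.63352584838867) [ 680.714 -284.5  ]
scene [343.62  243.291] 1495.0 (array([638.274,  -7.386]), array([136.534,  83.932]), -83.43274116516113) [648.714  -7.752]
trans [-0.     0.002  0.15 ] rot [-0.001  0.001  0.002] j6 0.19936208650372722 t 18.6167
```

View pics/c5.png

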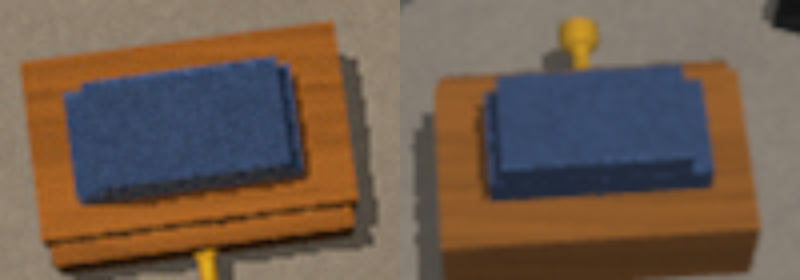

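The medium notebook is flat and squared on the large one. Visible corners give the lengthwise offset, which I compute next.

```bash
python3 - <<'E'
from h import *
for n,m,l in(("top",[[85,82],[273,58]],[[66,94],[290,66]]),("scene",[[99,170],[293,160]],[[90,173],[312,164]])):
    o=[245,100] if n=="top" else [295,210]
    M=cast(n,np.array(m)/4+o,114)[:,:2];L=cast(n,np.array(l)/4+o,94)[:,:2]
    print(n,M.mean(0),np.linalg.norm(M[0]-M[1]),L.mean(0),np.linalg.norm(L[0]-L[1]))
E
python3 -m inch '{"translation":[[0,0.001,0.04],[0,0.001,0.08],[0,0.001,0.12],[0,0.001,0.14],[0,0.001,0.15],[0,0.001,0.15],[0,0.001,0.15],[0,0.001,0.15],[0,0.001,0.15],[0,0.001,0.15],[0,0.001,0.15],[0,0.001,0.15]],"delta_rot":[[0,0,0],[0,0,0],[0,0,0],[0,0,0],[0,0,0],[0,0,0],[0,0,0],[0,0,0],[0,0,0],[0,0,0],[0,0,0],[0,0,0]],"gripper":[1,1,1,1,1,1,1,0.5,0.5,0.5,0.5,0.5]}' 40
```

```text
top [668.72   -7.226] 113.5818434880644 [667.949  -5.171] 138.3180472127653
scene [672.973  -6.544] 118.69041533780081 [665.301  -2.992] 138.30721204972645
t: 19.62
ee_pos: [630.7, -310.1, 28.5]
orientation: [-2.927, -1.142, 0.002]
contact_force: [-0.6, -0.1, 2.0]
grip_width: 65.5
finger_force: 40.0
```

```bash
python3 -m inch '{"translation":[[0,0,0],[0,0,-0.04],[0,0,-0.08],[0,0,-0.12],[0,0,-0.16],[0,0,-0.18],[0,0,-0.18],[0,0,-0.18]],"delta_rot":[[0,0,0],[0,0,0],[0,0,0],[0,0,0],[0,0,0],[0,0,0],[0,0,0],[0,0,0]],"gripper":[0.5,0.5,0.5,0.5,0.5,0.5,0.5,0.5]}'
python3 -c "
from h import *
need([637,-8.5,208],6.5)"
```

```text
t: 20.28
ee_pos: [631.2, -310.3, 209.2]
orientation: [2.925, 1.141, -0.001]
contact_force: [-0.4, 1.0, -1.7]
grip_width: 65.4
finger_force: 40.0
trans [ 0.209 -0.218  0.001] rot [ 0.001  0.001 -0.94 ] j6 0.1994160917789476 t 20.2833
```

```bash
python3 -m inch '{"translation":[[0.209,-0.218,0],[0.209,-0.218,0],[0.209,-0.218,0],[0.209,-0.218,0],[0.209,-0.218,0],[0.209,-0.218,0],[0.209,-0.218,0],[0.209,-0.218,0],[0.209,-0.218,0],[0.209,-0.218,0],[0.209,-0.218,0],[0.209,-0.218,0],[0.209,-0.218,0],[0.209,-0.218,0]],"delta_rot":[[0,0,-0.94],[0,0,-0.94],[0,0,-0.94],[0,0,-0.94],[0,0,-0.94],[0,0,-0.94],[0,0,-0.94],[0,0,-0.94],[0,0,-0.94],[0,0,-0.94],[0,0,-0.94],[0,0,-0.94],[0,0,-0.94],[0,0,-0.94]],"gripper":[0.5,0.5,0.5,0.5,0.5,0.5,0.5,0.5,0.5,0.5,0.5,0.5,0.5,0.5]}'
python3 -m inch '{"translation":[[0,0,0.03],[0,0,0.05],[0,0,0.054],[0,0,0.054],[0,0,0.054],[0,0,0.054]],"delta_rot":[[0,0,0],[0,0,0],[0,0,0],[0,0,0],[0,0,0],[0,0,0]],"gripper":[0.5,0.5,0.5,0.5,0.5,0.5]}'
python3 -c "
from h import *
need([637,-8.5,142.5],6.5)"
```

```text
t: 21.45
ee_pos: [636.9, -9.3, 207.9]
orientation: [-2.094, -2.34, 0.002]
contact_force: [0.4, -0.9, -0.8]
grip_width: 65.4
finger_force: 40.0
t: 21.95
ee_pos: [638.0, -8.4, 156.1]
orientation: [2.092, 2.342, 0.001]
contact_force: [0.9, -0.4, -0.1]
grip_width: 65.6
finger_force: 40.0
trans [ 0.    -0.001  0.014] rot [ 0.001  0.001 -0.001] j6 -0.3145928346593739 t 21.95
```

```bash
python3 -m inch '{"translation":[[0,-0.001,0.006],[0,-0.001,0.01],[0,-0.001,0.012],[0,-0.001,0.0135],[0,-0.001,0.0135]],"delta_rot":[[0,0,0],[0,0,0],[0,0,0],[0,0,0],[0,0,0]],"gripper":[0.5,0.5,0.5,0.5,0.5]}'
python3 -m inch '{"translation":[[0,0,0],[0,0,0],[0,0,0],[0,0,0],[0,0,0],[0,0,-0.03],[0,0,-0.07],[0,0,-0.09],[0,0,-0.09],[0.04,0.0,-0.09],[0.08,0.0,-0.09],[0.12,0.0,-0.09],[0.16,0.0,-0.09],[0.2,0.0,-0.09],[0.24,0.0,-0.09],[0.28,0,-0.09],[0.28,0,-0.09],[0.28,0,-0.09]],"delta_rot":[[0,0,0],[0,0,0],[0,0,0],[0,0,0],[0,0,0],[0,0,0],[0,0,0],[0,0,0],[0,0,0],[0,0,0],[0,0,0],[0,0,0],[0,0,0],[0,0,0],[0,0,0],[0,0,0],[0,0,0],[0,0,0]],"gripper":[0.8,0.9,1,1,1,1,1,1,1,1,1,1,1,1,1,1,1,1]}' 
python3 - <<'E'
from h import *
a=viewer.get_image("top");b=viewer.get_image("scene")
o=np.hstack([cv2.resize(a[100:170,245:345],None,fx=4,fy=4),cv2.resize(b[205:275,295:395],None,fx=4,fy=4)])
cv2.imwrite("pics/c6.png",np.vstack([o,cv2.resize(b,(480,300))[:, :480].copy() if 0 else np.hstack([cv2.resize(b,(400,250)),cv2.resize(a,(400,250))])]))
E
```

```text
t: 22.37
ee_pos: [636.0, -8.2, 142.5]
orientation: [-2.092, -2.343, 0.002]
contact_force: [-4.6, 0.5, 8.3]
grip_width: 65.7
finger_force: 40.0
t: 23.87
ee_pos: [603.4, 271.9, 229.3]
orientation: [-2.087, -2.346, 0.004]
contact_force: [-0.6, -0.3, 0.1]
grip_width: 92.1
finger_force: 0.0
```

View pics/c6.png

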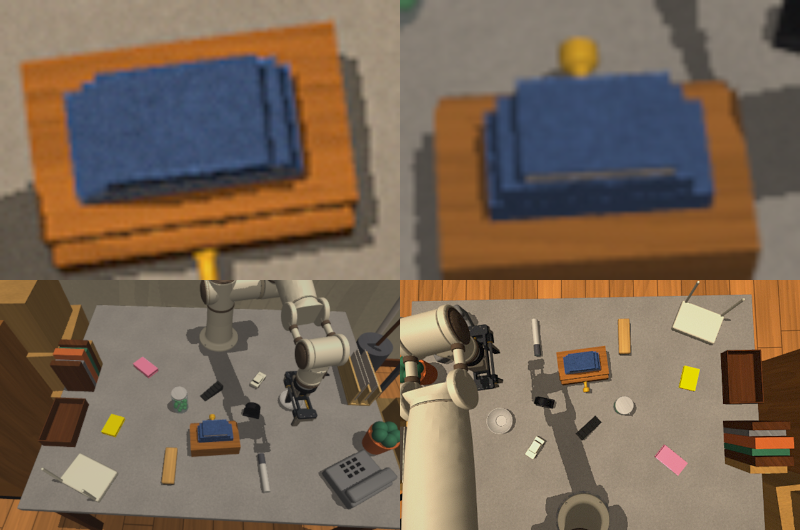

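The stack is flat and squared with the car upright; I'll zoom in once to check the offsets.

```bash
python3 - <<'E'
from h import *
a=viewer.get_image("top");b=viewer.get_image("scene")
f=lambda i:cv2.convertScaleAbs(cv2.resize(i,None,fx=8,fy=8,interpolation=cv2.INTER_CUBIC),alpha=1.8)
cv2.imwrite("pics/c7.png",np.vstack([f(a[112:150,260:322]),f(b[220:257,312:374])]))
E
```

```text
(no output)
```

View pics/c7.png

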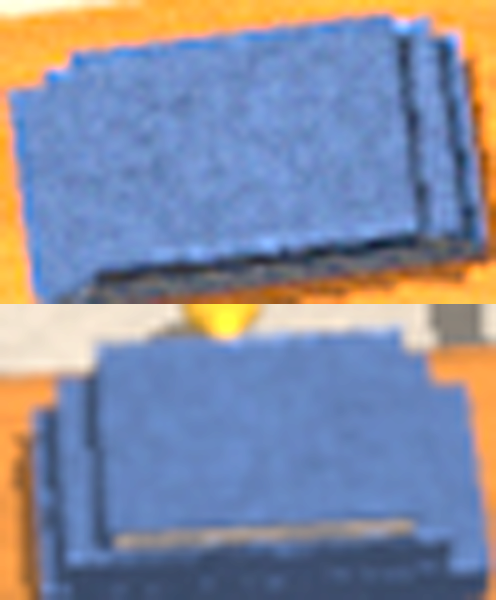

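```bash
python3 - <<'E'
from h import *
D={"top":([260,112],[[75,57],[395,15]],[[48,73],[432,22]],[[10,93],[462,38]]),"scene":([312,220],[[98,39],[402,26]],[[60,74],[430,47]],[[38,104],[467,81]])}
u=np.array([np.cos(np.radians(96.5)),np.sin(np.radians(96.5))]);w=np.array([u[1],-u[0]])
for n,(o,*q) in D.items():
    for p,z in zip(q,(130,114,94)):
        P=cast(n,(np.array(p)+.5)/8-.5+o,z)[:,:2];d=P[1]-P[0];print(n,z,"along",P.mean(0)@u,"across",P.mean(0)@w,"len",np.linalg.norm(d),"yaw",np.degrees(np.arctan2(d[1],d[0]))%180)
E
```

```text
top 130 along -82.00660339585741 across 662.8199576211512 len 94.96876714152572 yaw 96.51302404181253
top 114 along -82.43581133481355 across 663.6627161512969 len 116.07420111851886 yaw 96.6025622828346
top 94 along -79.76511405778471 across 663.8277439382545 len 139.50525818269273 yaw 95.96644217686462
scene 130 along -80.11628026612 across 599.4250138844302 len 94.92733172470514 yaw 95.42341191071469
scene 114 along -81.22582169077253 across 600.3169545738132 len 117.22090152707118 yaw 97.38504778794923
scene 94 along -78.31331299473416 across 600.9669765529508 len 137.64393235934753 yaw 96.10741851884751
```

```bash
python3 -c "
from bench import env
print(env.job_done())"
```

```text
the job is handed in; nothing more can be done
None
```

The job is handed in at about 24 s of the 72 s: the car is upright on its wheels on the shelf, and the three notebooks lie flat and squared on the key box, biggest at the bottom, each about 3 mm or less off centre on the one below, with the lowest about 4 mm off the box's centre at most by camera; no verdict came back.

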